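Refit the push-and-turn knob on the leakage tester and hold the zero check

TASK

The control knob has come off the capacitor leakage tester: put it back on the D-shaped shaft, flats matched, until it sits fully home, and turn it anticlockwise to the zero stop, pointer at the thick mark. Hold it there pushed all the way in against its spring for the zero check, and finish while still gripping the knob and pressing it down. Leave the three standing capacitors where they are.

Things in the scene. Friction and masses are not known exactly. Their poses are not given: they have to be found in the camera images.
- knob_mid (a point): Loose aluminium knob, standing upright on the worktop: fluted skirt 50 mm across, 16.5 mm high; on it a grip bar 12 mm thick, 44 mm long, 22 mm high, to be gripped across its flat sides. Total height 38.5 mm, 150 g. Point: on the axis, half-way up, 2.75 mm above the skirt. z up; x along the bar to its pointed end, the pointer (dark line on top, reaches 28.5 mm from the axis).
- knob_bore (a point): Centre of the knob's underside, 19.25 mm below knob_mid: mouth of its blind D-shaped bore, 21 mm in diameter and 13.5 mm deep. The bore's flat is on the pointer's side (+x), 5.65 mm from the axis. Axes as knob_mid.
- shaft_end (a point): Centre of the top end of the tester's upright brass D-shaft, 22 mm above the panel at rest: 20 mm in diameter, flat 5.5 mm from the axis, end bevelled 1.4 mm. Goes down with the shaft but does NOT turn with it: how the flat is turned is not reported. As found it points 0.7 to 1.2 rad clockwise (from above) of the zero mark. The knob slips on within about 0.1 rad of the flat's direction.
- shoulder (a point): Round shoulder (26 mm across) 12 mm below shaft_end; with the knob fully home knob_bore lies on it. To feel for the flat: rest the knob on the shaft's end, push with 4 to 7 N (1 to 3 mm into the spring) and turn slowly; the shaft stays put (it needs 0.08 N m) until the flats match: then it springs up into the bore and the push drops to about nothing. From there the knob turns the shaft.
- dial (a point): Shaft's axis at the tester's panel, fixed to the tester: grey bench instrument 170 x 230 mm, panel 72 mm above the worktop, meter left of the shaft; it stays put. z up; x points to the zero mark, the thick white mark at the scale's anticlockwise end. There the shaft meets its stop, felt as over 0.2 N m; with the play of the fit the pointer then stands 0.1 to 0.25 rad past the mark.
- plunger (a joint): How far the shaft is pushed down into the tester, in m: 0 at rest, 0.006 at the hard stop. A spring holds it up: 4 N to start it, 10 N at the bottom. It springs back when let go. The meter's needle swings across its scale as it goes down. A knob that is twisted hard binds on the shaft, so get it home before turning to the stop.
- cap_a: Capacitor, blue can 35 mm across and 58 mm high, standing; origin at the centre of its underside. To be left alone.
- cap_b: A second such capacitor. To be left alone.
- cap_c: A third such capacitor. To be left alone.
There are look-alikes about, which are no part of the job. Of the things that look like the part that bears knob_mid, take the one that is nearest to the robot's base at the start.

How it is judged:
By the outcome, as a careful person would: the job done as asked, in the order asked, and still so for the second after the job is handed in, while the arm keeps its last pose, push and grip.
It also fails if it takes over 51 s, if anything falls off the work surface, if the arm or the gripper's body presses on something with over 40 N, if the wrist force passes 120 N, or if a joint passes its speed limit or range.

ROBOT

A 6-joint arm with a two-finger parallel gripper is mounted at the origin on a cart in front of the work surface, level with it; the furniture and walls round the work are solid. World frame = base frame: x ahead of the robot, y to its left, z up, the work surface at z = 0. Lengths are in mm, angles in rad, forces in N, time in s.
With the tool pointing down it reaches from about 300 to 775 mm from the base axis. Payload 14.6 kg.
Tool frame: the origin (TCP) lies on the centre line of the jaws, within the pads' length; the fingertips stand 19 mm ahead of it and the grasp point (between the pads) is the TCP (bot.tip_reach is the distance from the TCP to the fingertips, in mm); z points along the fingers, y is the line along which they close (so a half turn about z gives the same grasp; the last joint's range is limited). The gripper opens to 85 mm and grips with 20 to 120 N. Pads are 22 mm wide; open, the fingers measure 114 mm over their backs; the gripper's body (76 mm by 85 mm) begins 54 mm behind the grasp point. The pads swing forward as they close: fully open they stand 13 mm farther back than shut.
Start: joints at [1.268, 0.3, 1.521, -0, 1.321, -0.067], TCP at [128.49, 534.771, 250.281] pointing down, gripper open.
Joint ranges: [-3.03, 3.03], [-0.79, 2.21], [0.23, 2.52], [-1.04, 4.18], [0, 3.07], [-2.55, 2.55]. Speed limits (rad/s): [2.22, 2.22, 2.57, 3.14, 3.14, 3.14].

INTERFACE

Orientations are given as a unit quaternion [w, x, y, z].
In Python, from rig import bot gives the robot as it stands. Calls block until the motion is done:
- bot.move_to(position, orientation): joint-space move of the TCP to a pose.
- bot.servo_line(position, attitude=None, speed=150, until_force=None): straight line of the TCP; attitude=None keeps the orientation; speed is the mean speed in mm/s. With until_force (N) it stops when the force on the tool has changed by that much, and returns True; else False.
- bot.move_joints(angles): joint-space move.
- bot.move_gripper(opening, grip_force=None): finger opening in mm; grip_force is the grip in N (None keeps the last); returns when the fingers have stopped.
- bot.dwell(seconds).
- bot.ik(position, orientation): joint angles nearest the present ones, or None.
- bot.read_state(): the state.
- bot.read_camera(name): name is "scene" or "top" or "wrist"; returns a dict with "image" (400x640x3 uint8, blue, green, red), "depth" (400x640 float32, mm along the optical axis (not along the pixel's ray), 0 where there is no reading), "fovy" (degrees; the focal length in pixels is half the picture's height over the tangent of half this angle, whatever the lens; pixels are square), "cx", "cy" (the principal point, pixels), "k1" (the pictures are not rectified: a ray, as slopes to the right and down, at radius r is drawn at 1 + k1 r^2 times it, then the intrinsics apply), "eye" and "attitude" of the camera in the world; the wrist camera has in their place "mount" (4x4, takes a point from camera to tool coordinates, whose origin is the TCP and whose axes are the flange's). Camera axes: x right, y down, z forward; pixel columns grow to the right and rows downward; lengths in mm; the calibration is good to about 2 mm. A picture is of the moment at which its call begins: read the wrist's pose just before it.
A pose or a line that the arm cannot do raises bot.MotionError and nothing moves.
- bot.finish_job(): hands the job in; it is judged then, once.
The state is a dict: "clock": time; "joint_positions": joint angles; "qvel": joint speeds; "effort": joint torques, N m; "ee_pos": TCP position; "tool_rot": TCP orientation; "ft_force": force on the tool from outside, world axes, zero at the start; "moment": the same for the moment, N m; "grip_width": finger opening in mm; "grip_force": force on a finger pad.
Only numpy, scipy, OpenCV 4.12 (cv2) and the standard library are available. Lean on these libraries where they do the work, as an engineer would, in place of code of your own. Each camera call takes 0.05 s, during which the arm holds its last target. There are 200 camera calls.

## Working session

There is one attempt and no reset: what is moved stays moved. The work goes in short steps, each a Python script; the robot and the scene stay as the last script left them, time stands still between calls to the robot, and variables do not carry over. Pictures are saved under pics/ and viewed, at most 10 in all, crops included, and the job is handed in when it is done.

```bash
mkdir -p pics; ls; cat > h.py <<'E'
import numpy as np, cv2, json
from scipy.spatial.transform import Rotation as R
from rig import bot
def rot(q): return R.from_quat(q, scalar_first=True).as_matrix()
def cam(name):
    s=bot.read_state(); c=bot.read_camera(name)
    if name=="wrist":
        T=np.eye(4); T[:3,:3]=rot(s["tool_rot"]); T[:3,3]=s["ee_pos"]
        T=T@np.array(c["mount"])
    else:
        T=np.eye(4); a=np.array(c["attitude"]); T[:3,:3]=rot(a) if a.size==4 else a; T[:3,3]=c["eye"]
    c["T"]=T; return c
def K(c):
    f=200/np.tan(np.radians(c["fovy"])/2); return np.array([[f,0,c["cx"]],[0,f,c["cy"]],[0,0,1.]])
def ray(c,uv):
    p=cv2.undistortPoints(np.array(uv,float).reshape(-1,1,2),K(c),np.array([c["k1"],0,0,0.])).reshape(-1,2)
    return np.c_[p,np.ones(len(p))]@c["T"][:3,:3].T
def onz(c,uv,z):
    d=ray(c,uv); e=c["T"][:3,3]; return e+d*((z-e[2])/d[:,2])[:,None]
def down(a): # tool pointing down, tool y (closing line) at world angle a
    y=np.array([np.cos(a),np.sin(a),0]); z=np.array([0,0,-1.]); x=np.cross(y,z)
    return R.from_matrix(np.c_[x,y,z]).as_quat(scalar_first=True)
E
python3 - <<'E'
from h import *
for n in("scene","top","wrist"):
    c=cam(n); cv2.imwrite(f"pics/{n}0.png",c["image"]); print(n,c["T"].round(3).tolist(),c["fovy"],c["k1"])
s=bot.read_state(); print(s)
E
```

```text
pics
scene [[0.912, -0.179, 0.369, 225.262], [-0.41, -0.389, 0.825, -548.957], [-0.004, -0.904, -0.428, 430.111], [0.0, 0.0, 0.0, 1.0]] 54.55108679359593 -0.0762699434082308
top [[-0.029, -0.978, 0.208, 350.666], [-1.0, 0.029, -0.001, 156.662], [-0.005, -0.208, -0.978, 1032.137], [0.0, 0.0, 0.0, 1.0]] 43.26358978027422 -0.12368780847473387
wrist [[0.234, 0.924, 0.302, 51.5], [0.972, -0.222, -0.075, 553.146], [-0.002, 0.312, -0.95, 372.569], [0.0, 0.0, 0.0, 1.0]] 68.07807897586173 -0.0015912740541993364
{'clock': 0.15, 'joint_positions': array([ 1.26839481e+00,  3.00371952e-01,  1.52143913e+00, -1.26208836e-05,
        1.32071764e+00, -6.65927960e-02]), 'qvel': array([ 0.00044908, -0.00042052, -0.00016025,  0.00013675, -0.00206528,
        0.00168087]), 'effort': array([ 9.85152365e-04, -5.43668675e+01, -3.61885786e+01, -3.35517905e-05,
        3.13487435e-03, -1.09789349e-05]), 'ee_pos': array([128.44862812, 534.62093329, 249.83575321]), 'tool_rot': array([-7.98518985e-05,  1.17629808e-01,  9.93057405e-01, -4.61210561e-04]), 'ft_force': array([-0.72815602, -1.53354731,  0.05944645]), 'moment': array([ 0.01760785, -0.04911288,  0.01384755]), 'grip_force': 0.0, 'grip_width': 85.82847362922757}
```

View pics/top0.png

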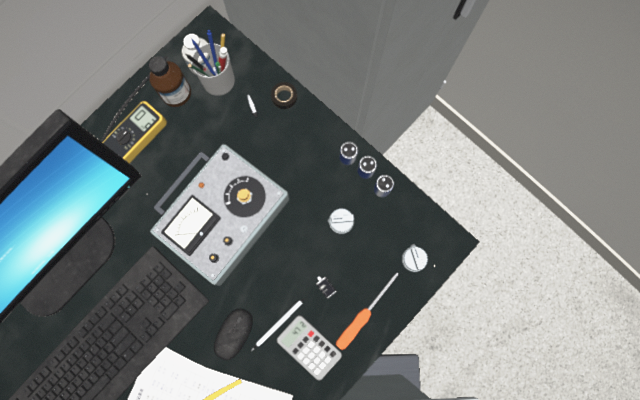

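View pics/scene0.png

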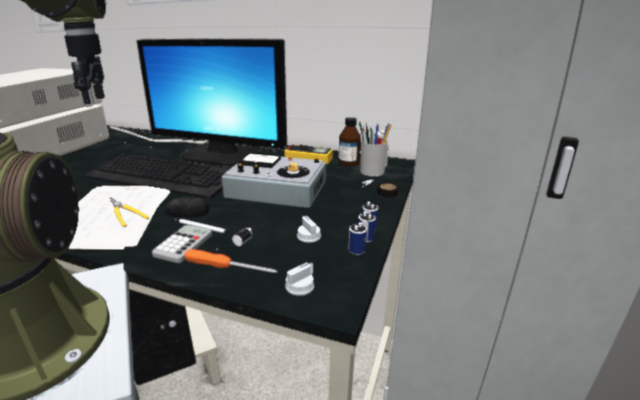

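Candidates in the top view: knob 1 at (341,221) and knob 2 at (415,259). Other round things are the tape roll (284,95), the small black instrument knobs (228,241) and (214,258), and the loose black part (326,287). The shaft is brass, at (243,197). The capacitors are at (348,152), (368,166) and (385,184).

```bash
python3 - <<'E'
from h import *
c=cam("top")
P=onz(c,[(341,221),(415,259)],17); print(P.round(1), np.hypot(P[:,0],P[:,1]))
S=onz(c,[(243,197)],94);print("shaft",S.round(1))
print("caps",onz(c,[(348,147),(368,161),(385,179)],58).round(1))
im=c["image"]
a=cv2.resize(im[190:290,300:450],(600,400),interpolation=cv2.INTER_CUBIC)
b=cv2.resize(im[155:245,198:288],(400,400),interpolation=cv2.INTER_CUBIC)[:, :200*2]
cv2.imwrite("pics/crop1.png",np.hstack([cv2.resize(a,(450,300)),cv2.resize(b,(300,300))]))
E
```

```text
[[514.7 101.7  17. ]
 [432.4 -44.7  17. ]] [524.65178272 434.73193864]
shaft [[554.1 290.7  94. ]]
caps [[658.8  83.6  58. ]
 [628.2  44.7  58. ]
 [590.   12.7  58. ]]
```

View pics/crop1.png

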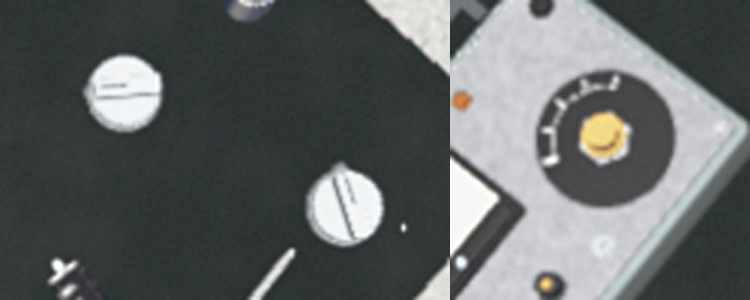

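The nearer knob is knob 2 at about (432,-45), in the crop at (345,205). Its pointer points up and slightly left. The thick mark is at crop (550,158), left of and below the shaft (603,137). Next I check wrist ranges, then look at the dial from close by.

```bash
python3 - <<'E'
from h import *
for nm,p in(("dial",[554,291,130]),("knob",[432,-45,60])):
  for th in np.arange(0,2.5,.3):
    r=[]
    for o in(np.pi/2,-np.pi/2):
      q=bot.ik(p,down(th+o)); r.append(None if q is None else q.round(2).tolist())
    print(nm,round(th,2),r)
E
```

```text
dial 0.0 [[0.43, 0.58, 1.41, -0.0, 1.15, -1.15], [0.43, 0.58, 1.41, -0.0, 1.15, 2.0]]
dial 0.3 [[0.43, 0.58, 1.41, -0.0, 1.15, -1.45], [0.43, 0.58, 1.41, -0.0, 1.15, 1.7]]
dial 0.6 [[0.43, 0.58, 1.41, -0.0, 1.15, -1.75], [0.43, 0.58, 1.41, -0.0, 1.15, 1.4]]
dial 0.9 [[0.43, 0.58, 1.41, -0.0, 1.15, -2.05], [0.43, 0.58, 1.41, -0.0, 1.15, 1.1]]
dial 1.2 [[0.43, 0.58, 1.41, -0.0, 1.15, -2.35], [0.43, 0.58, 1.41, -0.0, 1.15, 0.8]]
dial 1.5 [None, [0.43, 0.58, 1.41, -0.0, 1.15, 0.5]]
dial 1.8 [None, [0.43, 0.58, 1.41, -0.0, 1.15, 0.2]]
dial 2.1 [None, [0.43, 0.58, 1.41, -0.0, 1.15, -0.1]]
dial 2.4 [None, [0.43, 0.58, 1.41, -0.0, 1.15, -0.4]]
knob 0.0 [[-0.19, 0.33, 2.0, -0.0, 0.81, -1.76], [-0.19, 0.33, 2.0, -0.0, 0.81, 1.38]]
knob 0.3 [[-0.19, 0.33, 2.0, -0.0, 0.81, -2.06], [-0.19, 0.33, 2.0, -0.0, 0.81, 1.08]]
knob 0.6 [[-0.19, 0.33, 2.0, -0.0, 0.81, -2.36], [-0.19, 0.33, 2.0, -0.0, 0.81, 0.78]]
knob 0.9 [None, [-0.19, 0.33, 2.0, -0.0, 0.81, 0.48]]
knob 1.2 [None, [-0.19, 0.33, 2.0, -0.0, 0.81, 0.18]]
knob 1.5 [None, [-0.19, 0.33, 2.0, -0.0, 0.81, -0.12]]
knob 1.8 [None, [-0.19, 0.33, 2.0, -0.0, 0.81, -0.42]]
knob 2.1 [[-0.19, 0.33, 2.0, -0.0, 0.81, 2.42], [-0.19, 0.33, 2.0, -0.0, 0.81, -0.72]]
knob 2.4 [[-0.19, 0.33, 2.0, -0.0, 0.81, 2.12], [-0.19, 0.33, 2.0, -0.0, 0.81, -1.02]]
```

```bash
python3 - <<'E'
from h import *
bot.move_to([554,291,215],down(1.2-np.pi/2))
bot.dwell(.2)
c=cam("wrist"); cv2.imwrite("pics/dial.png",c["image"]); np.save("dial.npy",c,allow_pickle=True)
bot.move_to([432,-45,170],down(0.25-np.pi/2)); bot.dwell(.2)
c=cam("wrist"); cv2.imwrite("pics/knob.png",c["image"]); np.save("knob.npy",c,allow_pickle=True)
print(bot.read_state()["clock"])
E
```

```text
3.8417
```

View pics/dial.png

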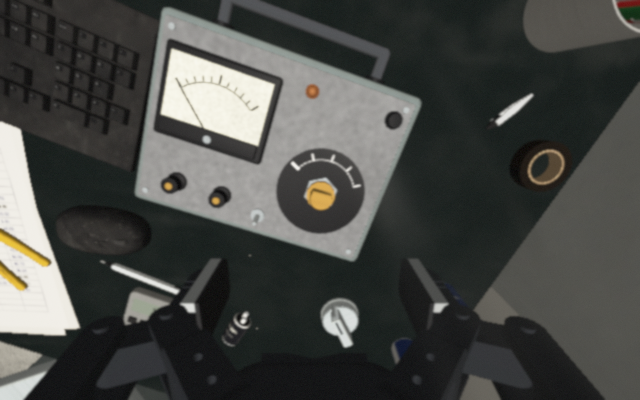

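View pics/knob.png

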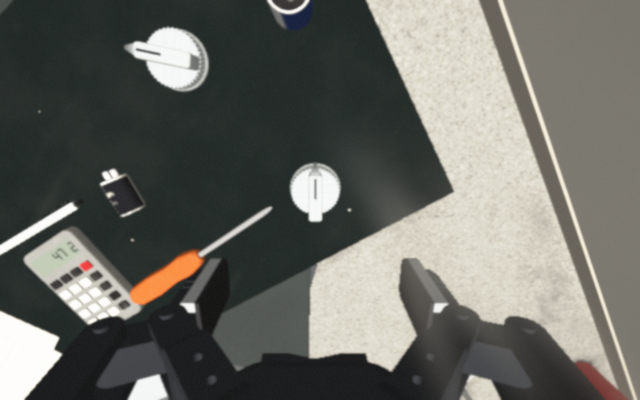

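Dial picture: shaft at (321,194), thick mark at (295,165), with a dark line on the shaft near (322,190). Knob picture: knob at (315,190), with the bar vertical and its pointed end up at (315,165). I zoom on both and compute.

```bash
python3 - <<'E'
from h import *
d=np.load("dial.npy",allow_pickle=True).item(); k=np.load("knob.npy",allow_pickle=True).item()
a=cv2.resize(d["image"][145:235,275:365],(400,400),interpolation=cv2.INTER_CUBIC)
b=cv2.resize(k["image"][150:230,275:355],(400,400),interpolation=cv2.INTER_CUBIC)
cv2.imwrite("pics/crop2.png",np.hstack([a,b]))
# shaft brass
hsv=cv2.cvtColor(d["image"],cv2.COLOR_BGR2HSV)
m=cv2.inRange(hsv,(12,90,90),(35,255,255)); m[:, :280]=0; m[:,360:]=0; m[:145]=0; m[235:]=0
n,l,st,ce=cv2.connectedComponentsWithStats(m); i=1+st[1:,4].argmax(); print(st[i],ce[i])
x,y,w,h,_=st[i]
top=onz(d,[ce[i]],94); print("shaft",top.round(1))
# black dial disc centre
g=d["image"].max(2); 
# zero mark: white blobs in dial
m=cv2.inRange(d["image"],(150,150,150),(255,255,255)); 
yy,xx=np.mgrid[:400,:640]; m[np.hypot(xx-321,yy-191)>44]=0; m[np.hypot(xx-321,yy-191)<22]=0
n,l,st,ce=cv2.connectedComponentsWithStats(m)
for s,cc in zip(st[1:],ce[1:]):
    if s[4]>5:
        p=onz(d,[cc],72.5)[0]; v=p-top[0]; print(s[4],cc.round(1),p.round(1),"ang",np.arctan2(v[1],v[0]).round(3),np.hypot(*v[:2]).round(1))
# knob
m=cv2.inRange(k["image"],(110,110,110),(255,255,255)); m[:150]=0;m[230:]=0;m[:,:280]=0;m[:,:][:,346:]=0
dp=k["depth"]; print("depth",d["depth"][194,321],d["depth"][225,300],k["depth"][190,315])
print("knob z16.5", onz(k,[(315,190)],16.5))
# 3D point cloud from depth for knob
ys,xs=np.nonzero((m>0)&(dp>0)); 
p=cv2.undistortPoints(np.c_[xs,ys].astype(float).reshape(-1,1,2),K(k),np.array([k["k1"],0,0,0])).reshape(-1,2)
P=(np.c_[p,np.ones(len(p))]*dp[ys,xs][:,None])@k["T"][:3,:3].T+k["T"][:3,3]
for lo,hi in((8,22),(30,50)):
    Q=P[(P[:,2]>lo)&(P[:,2]<hi)]; e=cv2.minAreaRect(Q[:,:2].astype(np.float32)); print(lo,len(Q),Q.mean(0).round(1),e,cv2.minEnclosingCircle(Q[:,:2].astype(np.float32)))
    w,v=np.linalg.eigh(np.cov(Q[:,:2].T)); print(np.arctan2(v[1,1],v[0,1]))
E
```

```text
[307 182  29  29 659] [320.34901366 195.87708649]
shaft [[561.7 294.8  94. ]]
27 [312.5 157.7] [565.9 324.5  72.5] ang 1.43 30.1
33 [331.8 159.4] [581.6 316.9  72.5] ang 0.838 29.8
43 [295.1 165.5] [548.6 323.7  72.5] ang 1.995 31.7
24 [347.7 169.7] [591.8 302.8  72.5] ang 0.261 31.2
16 [355.8 185.7] [593.9 285.8  72.5] ang -0.27 33.4
depth 255.62186 287.6135 263.46158
knob z16.5 [[435.37112114 -45.49388819  16.5       ]]
8 1171 [435.7 -44.8  15.5] ((433.7204895019531, -45.0556755065918), (46.72990036010742, 47.02817916870117), 69.76594543457031) ((436.1969909667969, -44.82404327392578), 26.01584243774414)
1.8132520218672157
30 676 [436.6 -44.6  37.1] ((437.1097412109375, -44.54669189453125), (50.45457458496094, 11.970847129821777), 14.2088041305542) ((436.8218688964844, -44.31865692138672), 25.45743179321289)
-2.8895871561691013
```

View pics/crop2.png

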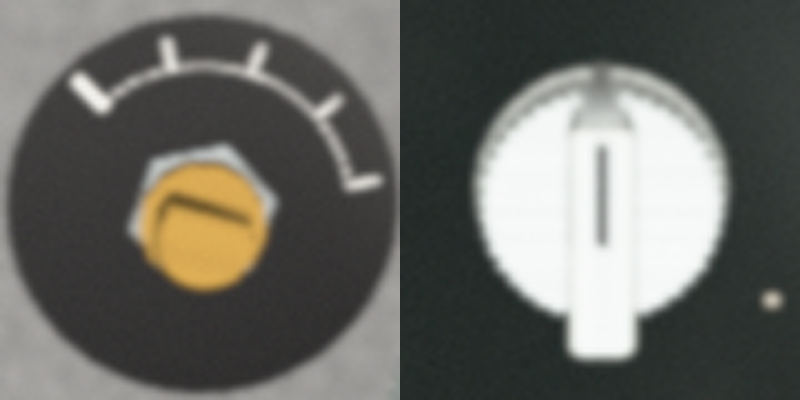

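Crop: the thick mark is at crop (90,92). The flat's edge runs (165,195)-(250,220), so the flat faces up-right. The yellow includes the shoulder, so I'll use depth and the disc to find the centre. The knob's pointer is up, at about 0.25 rad. I grasp now.

```bash
python3 - <<'E'
from h import *
d=np.load("dial.npy",allow_pickle=True).item()
def cloud(c,m):
    dp=c["depth"]; ys,xs=np.nonzero(m&(dp>0))
    p=cv2.undistortPoints(np.c_[xs,ys].astype(float).reshape(-1,1,2),K(c),np.array([c["k1"],0,0,0])).reshape(-1,2)
    return (np.c_[p,np.ones(len(p))]*dp[ys,xs][:,None])@c["T"][:3,:3].T+c["T"][:3,3]
yy,xx=np.mgrid[:400,:640]; m=np.hypot(xx-321,yy-194)<25
P=cloud(d,m); Q=P[(P[:,2]>90)]
print("panel z",np.median(cloud(d,np.hypot(xx-321,yy-191)<42)[:,2]),"top z",np.median(Q[:,2]),len(Q),Q.mean(0).round(1),cv2.minEnclosingCircle(Q[:,:2].astype(np.float32)))
print(cv2.minAreaRect(Q[:,:2].astype(np.float32)))
# dark disc
m=(d["image"].max(2)<100).astype(np.uint8); m[np.hypot(xx-321,yy-191)>52]=0
m=cv2.morphologyEx(m,cv2.MORPH_OPEN,np.ones((5,5),np.uint8))
ct=max(cv2.findContours(m,cv2.RETR_EXTERNAL,cv2.CHAIN_APPROX_NONE)[0],key=cv2.contourArea)
C=onz(d,cv2.convexHull(ct).reshape(-1,2),72.5); print("disc",cv2.fitEllipse(C[:,:2].astype(np.float32)))
E=onz(d,[(312.1,188.9),(331.2,194.5)],94); v=E[1]-E[0]; print("edge",E.round(1),"normal",np.arctan2(v[1],v[0])+np.pi/2)
# grasp
th=.25; q=down(th-np.pi/2); p=np.array([434.5,-45.2,0])
bot.move_gripper(50,90); bot.servo_line(p+[0,0,60],q,200); print("touch",bot.servo_line(p+[0,0,38],q,60,until_force=8))
print(bot.read_state()["ee_pos"],bot.read_state()["ft_force"])
bot.move_gripper(5,90); s=bot.read_state(); print(s["grip_width"],s["grip_force"],s["ft_force"],s["clock"])
E
```

```text
panel z 72.23914683127737 top z 93.18040016929278 342 [559.6 291.2  93.1] ((560.4227294921875, 291.8843688964844), 10.092374801635742)
((559.1883544921875, 290.0978088378906), (15.556356430053711, 20.057971954345703), 54.50490951538086)
disc ((557.423583984375, 288.0860595703125), (69.99921417236328, 82.8611068725586), 49.21661376953125)
edge [[557.3 303.1  94. ]
 [570.8 292.5  94. ]] normal 0.9055887735153761
touch False
[434.40586715 -45.17812701  37.81866824] [0.08947255 0.03777349 0.93658459]
9.93762266691945 88.49482297897339 [-1.10852743  0.11115264  6.73822733] 5.9417
```

Shaft axis ≈ (560.5, 291.9), top at 93.5. Flat ≈ 0.93 rad, zero mark ≈ 1.93 rad. Next I lift the knob and look.

```bash
python3 - <<'E'
from h import *
th=.25; bot.servo_line([434.5,-45.2,150],None,150)
s=bot.read_state(); print(s["grip_width"],s["ft_force"],s["clock"])
# approach above the shaft, clear of caps
bot.move_to([560.5,291.9,170],down(.6-np.pi/2)); bot.dwell(.2)
s=bot.read_state(); print(s["ft_force"],s["moment"],s["ee_pos"],s["clock"])
c=cam("wrist"); np.save("w2.npy",c,allow_pickle=True); t=cam("scene"); np.save("s2.npy",t,allow_pickle=True)
a=c["image"][150:400,200:450]; b=t["image"][110:210,235:335]
cv2.imwrite("pics/held.png",np.hstack([cv2.resize(a,(400,400),interpolation=cv2.INTER_CUBIC),cv2.resize(b,(400,400),interpolation=cv2.INTER_CUBIC)]))
E
```

```text
9.823554637613872 [-0.22861094 -0.4070237  -2.85691816] 6.8417
[ 0.23080874 -0.61611559 -2.69615229] [-0.01839424  0.03048183 -0.04263819] [560.78762649 290.91535767 170.22580551] 8.3917
```

View pics/held.png

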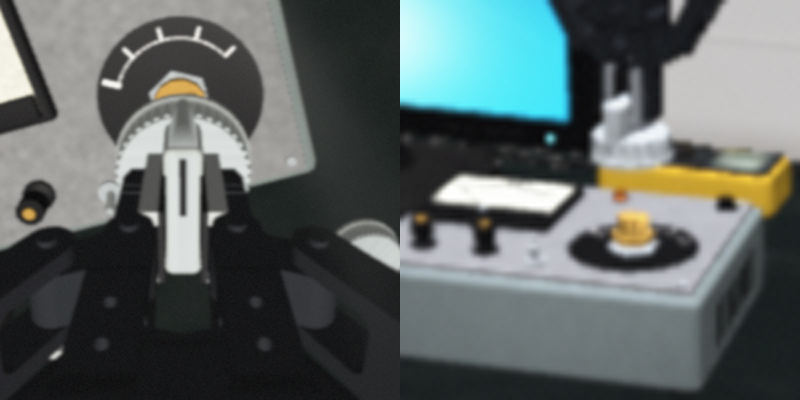

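Held level, bar upright between the pads. I take the bar's axial offset and the camera bias from this view: back end at crop (183,273), tip at about (182,100).

```bash
python3 - <<'E'
from h import *
c=np.load("w2.npy",allow_pickle=True).item(); s=bot.read_state()
Rt=rot(s["tool_rot"]); p0=np.array(s["ee_pos"])
f=lambda u,v:(200+u/1.6,150+v/1.6)
px=[f(163,272),f(203,272),f(163,152),f(203,152),f(182,160),f(182,215)]
P=onz(c,px,p0[2]+.5); print(((P-p0)@Rt).round(2))
dp=c["depth"]; print([dp[int(f(u,v)[1]),int(f(u,v)[0])] for u,v in((175,240),(183,180),(130,150),(235,150))])
# skirt rim: points with tool z ~ +22
yy,xx=np.nonzero(dp>0)
q=cv2.undistortPoints(np.c_[xx,yy].astype(float).reshape(-1,1,2),K(c),np.array([c["k1"],0,0,0])).reshape(-1,2)
M=np.array(c["mount"]); Q=(np.c_[q,np.ones(len(q))]*dp[yy,xx][:,None])@M[:3,:3].T+M[:3,3]
w=c["image"][yy,xx].min(1)>90
k=Q[(abs(Q[:,2]-21)<5)&(np.hypot(Q[:,0],Q[:,1])<35)&(Q[:,0]>8)]; print(len(k),np.median(k[:,2]))
from scipy.optimize import least_squares
k=k[abs(k[:,2]-np.median(k[:,2]))<2]
h=cv2.convexHull(k[:,:2].astype(np.float32)).reshape(-1,2); h=h[(h[:,0]>12)]
r=least_squares(lambda a:np.hypot(h[:,0]-a[0],h[:,1]-a[1])-25,[0,0],loss='soft_l1'); print("skirt centre tool",r.x,np.abs(r.fun).mean())
b=Q[(abs(Q[:,2]+.5)<2.5)&(abs(Q[:,1])<7)&w&(abs(Q[:,0])<35)]; print("bar",b[:,0].min(),b[:,0].max(),b[:,1].mean(),np.median(b[:,2]))
E
```

```text
[[-21.69  -4.96  -0.5 ]
 [-21.71   7.55  -0.5 ]
 [ 19.8   -4.39  -0.5 ]
 [ 19.78   7.03  -0.5 ]
 [ 17.25   1.03  -0.5 ]
 [ -1.04   1.01  -0.5 ]]
[np.float32(145.54239), np.float32(138.88632), np.float32(161.06215), np.float32(159.29338)]
1093 22.869090302397126
skirt centre tool [-0.54361071  0.72359018] 2.3288360024053496
bar -23.413479670676068 23.816441661638706 0.5067667077219116 0.8812550921721538
```

```bash
cat >> h.py <<'E'
B=np.array([.2,-.5,-2.7])
def st(tag=""):
    s=bot.read_state(); f=np.array(s["ft_force"])-B; T=rot(s["tool_rot"])
    th=np.arctan2(T[1,0],T[0,0]); print(tag,"t%.2f"%s["clock"],"p",np.round(s["ee_pos"],2),"th%.3f"%th,"f",f.round(1),"mz%.3f"%s["moment"][2],flush=True)
    return s,f,th
E
python3 - <<'E'
from h import *
X,Y=559.5,292.2; th=.72; q=down(th-np.pi/2)
bot.servo_line([X,Y,140],q,100); bot.dwell(.15); s,f,_=st("hover")
t=bot.servo_line([X,Y,124],q,15,until_force=5); s,f,_=st(t); z=s["ee_pos"][2]
bot.dwell(.2); st()
E
```

```text
hover t9.09 p [559.86 292.32 140.98] th0.719 f [-0.5  0.7  2.2] mz-0.009
True t9.81 p [559.66 292.27 129.48] th0.720 f [1.  2.  6.6] mz0.030
 t10.01 p [559.59 292.23 129.54] th0.720 f [2.2 1.4 5.7] mz-0.014
```

```bash
python3 - <<'E'
from h import *
X,Y=559.5,292.2; s0=bot.read_state(); z=129.2
for th in np.arange(.76,1.2,.04):
    bot.move_to([X,Y,z],down(th-np.pi/2)); s,f,_=st()
    if f[2]<2 : bot.dwell(.1); st("drop?"); break
E
```

```text
t10.26 p [559.64 292.14 129.34] th0.759 f [ 1.9 -0.6  6.9] mz0.004
 t10.51 p [559.59 292.1  129.25] th0.798 f [ 1.9 -0.1  6.7] mz-0.010
 t10.76 p [559.51 292.11 129.19] th0.838 f [ 2.4 -0.8  6.5] mz-0.039
 t11.01 p [559.42 292.19 129.17] th0.878 f [ 0.8 -0.7  6.6] mz-0.075
 t11.26 p [559.48 292.41 129.2 ] th0.918 f [1.2 1.3 6.8] mz-0.031
 t11.51 p [559.57 292.56 128.96] th0.958 f [4.4 3.6 3.2] mz0.073
 t11.76 p [559.65 292.55 128.93] th0.998 f [4.8 3.3 1.7] mz-0.057
drop? t11.86 p [559.65 292.54 128.94] th0.998 f [3.4 3.7 2.4] mz-0.063
```

The push dropped at about 0.97 rad. I go down gently, giving way to the sideways force.

```bash
python3 - <<'E'
from h import *
xy=np.array([559.5,292.2]); th=1.0; z=129.2
s,f,_=st()
for i in range(14):
    xy=xy+np.clip(f[:2]*.08,-.5,.5); z-=1
    bot.servo_line([*xy,z],down(th-np.pi/2),12); s,f,_=st(xy.round(2))
    if f[2]>14 or np.hypot(f[0],f[1])>20: break
E
```

```text
t11.86 p [559.65 292.54 128.94] th0.998 f [3.4 3.7 2.4] mz-0.063
[559.77 292.49] t12.11 p [559.66 292.69 127.79] th0.999 f [3.3 4.6 0.1] mz-0.037
[560.03 292.86] t12.36 p [559.8  292.85 126.81] th1.000 f [ 0.4  3.8 -1.6] mz0.012
[560.07 293.16] t12.61 p [559.9  292.99 125.88] th1.000 f [0.9 1.1 0.3] mz0.009
[560.14 293.25] t12.86 p [560.   293.07 124.93] th1.000 f [ 1.2  0.1 -1.2] mz-0.046
[560.24 293.26] t13.11 p [560.14 293.18 124.07] th1.000 f [-0.7 -0.2  0.5] mz-0.024
[560.18 293.24] t13.36 p [560.14 293.2  123.11] th1.000 f [ 0.2 -0.1  0.4] mz0.048
[560.2  293.23] t13.61 p [560.14 293.24 122.12] th1.000 f [0.3 0.1 0.3] mz-0.008
[560.22 293.23] t13.86 p [560.18 293.22 121.12] th1.000 f [-0.7  0.2  0.3] mz-0.027
[560.17 293.25] t14.11 p [560.26 293.3  120.51] th1.000 f [-2.2 -0.8  3.6] mz-0.041
[559.99 293.19] t14.36 p [560.2  293.25 119.48] th1.000 f [0.7 0.  4.9] mz0.023
[560.05 293.19] t14.61 p [560.18 293.25 118.37] th1.000 f [0.3 0.4 6.3] mz-0.048
[560.07 293.22] t14.86 p [560.19 293.28 117.35] th1.000 f [0.3 0.4 7.5] mz0.048
[560.1  293.26] t15.11 p [560.23 293.27 116.4 ] th1.000 f [ 0.4 -1.2  7.6] mz-0.010
[560.13 293.16] t15.36 p [560.21 293.24 115.47] th1.000 f [0.1 0.1 8.3] mz-0.008
```

Fully home: shoulder contact at z≈120.4, spring rising 4→8 N. Next I turn to the stop with a light push.

```bash
python3 - <<'E'
from h import *
xy=np.array([560.12,293.2]); z=118.8
bot.servo_line([*xy,z],None,15); s,f,_=st(); th=1.0
while th<2.3:
    th+=.06 if th<1.9 else .03
    xy=xy+np.clip(f[:2]*.03,-.2,.2)
    bot.move_to([*xy,z],down(th-np.pi/2)); s,f,t=st(xy.round(2))
    if s["moment"][2]<-.25: break
E
```

```text
t15.75 p [560.17 293.23 118.74] th1.000 f [1.4 0.2 6.6] mz0.047
[560.16 293.21] t16.00 p [560.17 293.25 118.72] th1.059 f [0.9 1.9 6. ] mz-0.036
[560.19 293.26] t16.25 p [560.18 293.26 118.73] th1.118 f [-0.1  1.2  5.9] mz0.000
[560.18 293.3 ] t16.50 p [560.12 293.32 118.77] th1.177 f [0.  0.7 6.4] mz0.012
[560.18 293.32] t16.75 p [560.13 293.3  118.74] th1.237 f [-0.4  0.5  6.6] mz0.024
[560.17 293.34] t17.00 p [560.09 293.35 118.75] th1.297 f [-0.7  1.1  6.9] mz-0.006
[560.15 293.37] t17.25 p [560.06 293.34 118.74] th1.357 f [-1.5  1.3  6.6] mz-0.036
[560.11 293.41] t17.50 p [560.02 293.38 118.74] th1.417 f [-1.8  0.4  6.5] mz-0.028
[560.05 293.42] t17.75 p [559.98 293.39 118.74] th1.477 f [-1.9  0.8  6.9] mz-0.015
[560.   293.45] t18.00 p [559.94 293.41 118.73] th1.537 f [-2.5  0.3  6.8] mz0.067
[559.92 293.46] t18.25 p [559.89 293.4  118.76] th1.597 f [-2.2 -0.   5.2] mz-0.066
[559.85 293.46] t18.50 p [559.83 293.4  118.77] th1.657 f [-3.2  0.9  5.9] mz-0.057
[559.76 293.48] t18.75 p [559.75 293.39 118.81] th1.717 f [-2.3 -1.9  5.7] mz-0.008
[559.69 293.43] t19.00 p [559.66 293.4
[... 267 characters left out ...]
8 f [-3.4 -1.1  5.4] mz-0.039
[559.28 293.34] t20.00 p [559.34 293.33 118.83] th1.958 f [-1.8 -1.3  5.9] mz-0.050
[559.22 293.3 ] t20.25 p [559.32 293.31 118.88] th1.989 f [-2.2 -1.5  5.9] mz-0.066
[559.16 293.26] t20.50 p [559.25 293.29 118.86] th2.019 f [-0.9 -1.1  5.7] mz-0.020
[559.13 293.22] t20.75 p [559.21 293.25 118.85] th2.049 f [-1.4  0.4  5.8] mz0.007
[559.09 293.24] t21.00 p [559.16 293.28 118.89] th2.079 f [-0.8 -0.5  5.9] mz-0.156
[559.06 293.22] t21.25 p [559.15 293.3  118.91] th2.109 f [-0.9  0.4  5.9] mz-0.084
[559.03 293.23] t21.50 p [559.13 293.33 118.89] th2.139 f [-0.1  1.2  5.9] mz-0.213
[559.03 293.27] t21.75 p [559.04 293.36 118.82] th2.169 f [-0.4  1.6  6.1] mz-0.312
```

Stop felt at 2.14–2.17 rad. I press to the plunger's hard stop and look.

```bash
python3 - <<'E'
from h import *
xy=np.array([559.03,293.28]); q=down(2.16-np.pi/2); z=118.8
for i in range(20):
    z-=.7; bot.servo_line([*xy,z],q,10); s,f,_=st()
    if f[2]>24: break
bot.dwell(.5); st("hold"); print(s["grip_width"],s["grip_force"])
c=cam("wrist"); t=cam("scene"); u=cam("top")
a=c["image"][150:400,200:450]; b=t["image"][130:210,215:335]; e=u["image"][140:290,145:295]
r=lambda x,w:cv2.resize(x,(w,400),interpolation=cv2.INTER_CUBIC)
cv2.imwrite("pics/end.png",np.hstack([r(a,400),cv2.resize(b,(400,267)).repeat(1,0) if 0 else np.vstack([cv2.resize(b,(360,200)),cv2.resize(e[:, :],(360,200))])]))
E
```

```text
t22.00 p [559.08 293.36 118.16] th2.159 f [-0.2  1.4  6.6] mz-0.197
 t22.25 p [559.1  293.33 117.48] th2.160 f [1.  1.7 7.1] mz-0.193
 t22.50 p [559.08 293.34 116.79] th2.160 f [-0.1  0.8  8.1] mz-0.196
 t22.75 p [559.1  293.35 116.17] th2.160 f [1.  2.1 8.6] mz-0.201
 t23.00 p [559.09 293.32 115.53] th2.160 f [-0.4  2.6  8.1] mz-0.241
 t23.25 p [559.1  293.34 114.91] th2.160 f [-0.4  2.  10.1] mz-0.220
 t23.50 p [559.18 293.38 114.69] th2.160 f [-2.5  0.9 13.6] mz-0.178
 t23.75 p [559.26 293.41 114.58] th2.160 f [-4.4 -0.5 19.4] mz-0.193
 t24.00 p [559.35 293.45 114.5 ] th2.160 f [-5.7 -0.8 24.8] mz-0.247
hold t24.50 p [559.33 293.45 114.48] th2.160 f [-6.6 -1.7 23.7] mz-0.194
9.902706092721028 90.93735582428565
```

View pics/end.png

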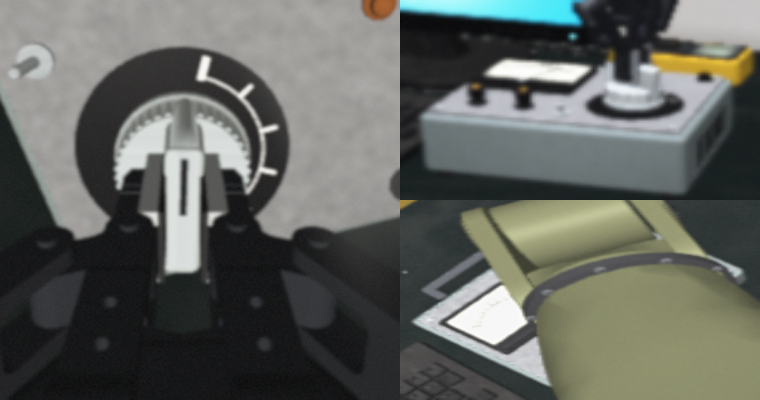

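The knob is seated and at the bottom. The pointer at crop (182,100) stands just anticlockwise of the thick mark at (205,68), with stop torque and 24 N of push held.

```bash
python3 -c "
from h import *
print(bot.finish_job()); st()"
```

```text
the job is handed in; nothing more can be done
None
the job is handed in; nothing more can be done
```

I put the knob fully home on the D-shaft and turned it anticlockwise to the zero stop, leaving the pointer about 0.23 rad past the thick mark. I handed the job in at about 24.5 s, with the knob still gripped and pressed to the plunger's hard stop (about 24 N).

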